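Snap the hub cap onto the tape dispenser and hold it down

TASK

Pick up the yellow snap cap, set it squarely on top of the upright steel stud of the red tape dispenser, and press it down until it clicks; after the force drops, keep pressing so that the cap squeezes the sprung brake washer below it most of the way down or fully. Finish while still pressing the cap down on the washer: do not let go or ease off. Leave the carton sealer, the doorknob sample and the grommet tin where they stand.

Things in the scene. Friction and masses are not known exactly. Their poses are not given: they have to be found in the camera images.
- cap: Yellow plastic snap cap: a round cup, mouth down, 44 mm across, 36 mm high, about 30 g, ribbed, with a white dot on its closed top. Starts upright on the counter. Origin: centre of its mouth (underside); z points up to the closed top. Inside: a bore 31 mm deep, 33 mm wide, narrowed to 26 mm by a 4 mm high lip at the mouth. Its yaw does not matter.
- dispenser: Red bench tape dispenser, screwed to the counter, any yaw: base 150 (x) x 110 (y) x 14 mm, a raised cutting edge at its -x end (35 mm high), a brown tape roll (96 mm across, top at 38 mm) lying flat on it. Above the roll, on one axis: a red core 35 mm across up to 52 mm, the brake washer and a steel stud. Origin: on the counter, on the axis of roll and stud; z up.
- stud_top (a point): Centre of the top of the steel stud, 83 mm above the counter. The stud is 24 mm across, its top 7 mm coned down to 13 mm. Three spring balls, centred 15 mm below this point, stand out of its sides to 15.3 mm from the axis.
- seat (a point): Point on the stud's axis, 58 mm above the counter: the cap's mouth is here once it has clicked on. Pressed straight down, the lip meets the balls with the mouth 14 mm above this point; forcing it past takes about 8 to 15 N, then the force drops and the balls pull the cap on (the click) over some 8 mm. Pressing on squeezes the washer.
- brake (a joint): The sprung brake washer, a dark steel ring 41 mm across round the foot of the stud, its top at 58 mm above the counter when free. Value: how far it is pressed down, 0 (free) to 0.004 m (at its stop); it takes about 1.5 N to start and about 11.5 N to reach the stop, and springs back when let go.
- sealer: Bystander: a white plastic carton sealer, 160 x 64 x 62 mm. Origin: centre of its underside, z up. To be left alone.
- doorknob: Bystander: a brass doorknob on a 64 mm square wooden sample block, 63 mm high in all. Origin: centre of its underside, z up. To be left alone.
- tin: Bystander: a round blue tin, 71 mm across and 40 mm high, with three black rubber grommets on its lid (45 mm to their tops). Origin: centre of its underside, z up. To be left alone.
Mind the look-alikes: they are no part of the job. There is more than one size of the cap; the one meant has the size given above. There is more than one size of the dispenser; the job needs the smaller.

How it is judged (in metres and radians):
On the way, in this order (a step that is already met when the one before it is completed fails the run):
1. the cap stands squarely on the stud, not yet pressed past the click (horizontal distance between cap and stud_top below 0.003 m and angle between cap's own z axis and vertical below 0.12 rad and z of cap in the frame of dispenser between 0.068 and 0.082 m), for 0.04 s.
2. the cap has clicked past the spring balls, centred and level (horizontal distance between cap and stud_top below 0.003 m and angle between cap's own z axis and vertical below 0.12 rad and z of cap in the frame of dispenser below 0.0605 m), for 0.1 s.
At the end, for the whole second after the job is handed in: The cap is on the stud, centred within 3 mm and level within 7 degrees, clicked past the balls, and the robot, still touching it with over 1 N, presses it down so that the brake washer is held at least 2.5 mm down of its 4 mm (about 8 N), at rest (horizontal distance between cap and stud_top below 0.003 m and angle between cap's own z axis and vertical below 0.12 rad and z of cap in the frame of dispenser below 0.058 m and value of joint brake above 0.0025 m and linear speed of cap below 0.01 m/s and contact force between any of the fingers, the arm and cap above 1 N); the arm keeps its last pose, push and grip.
It fails at once if the white carton sealer is shifted more than 20 mm or tipped (distance of sealer from where it was at the start of the episode above 0.02 m or angle between sealer's own z axis and vertical above 0.3 rad).
It fails at once if the brass doorknob sample is shifted more than 20 mm or tipped (distance of doorknob from where it was at the start of the episode above 0.02 m or angle between doorknob's own z axis and vertical above 0.3 rad).
It fails at once if the blue grommet tin is shifted more than 20 mm or tipped (distance of tin from where it was at the start of the episode above 0.02 m or angle between tin's own z axis and vertical above 0.3 rad).
It also fails if it takes over 58 s, if anything falls off the work surface, if the arm or the gripper's body presses on something with over 40 N, if the wrist force passes 120 N, or if a joint passes its speed limit or range.

ROBOT

A 6-joint arm with a two-finger parallel gripper is mounted at the origin on the work surface. World frame = base frame: x ahead of the robot, y to its left, z up, the work surface at z = 0. Lengths are in mm, angles in degrees, forces in N, time in s.
With the tool pointing down it reaches from about 300 to 850 mm from the base axis. Payload 4.2 kg.
Tool frame: the origin (TCP) lies between the finger pads; the fingertips stand ahead of it and the grasp point (between the pads) lies 3 mm ahead of it (nose_length is the z of the fingertips in the tool frame, in mm); z points along the fingers, y is the line along which they close (so a half turn about z gives the same grasp; the last joint's range is limited). The gripper opens to 91 mm and grips with 3 to 60 N. Pads are 32 mm wide; open, the fingers measure 118 mm over their backs; the gripper's body (76 mm by 178 mm) begins 60 mm behind the grasp point.
Start: joints at [-73.625, 18.312, 89.639, -0, 72.044, -1.146], TCP at [173.11, -548.337, 235.976] pointing down, gripper open.
Joint ranges: [-177.97, 177.97], [-48.28, 115.42], [12.27, 149.76], [-77.06, 257.06], [2.81, 150.46], [-146.56, 146.56]. Speed limits (degrees/s): [147.25, 147.25, 180, 180, 180, 180].

INTERFACE

Orientations are given as [roll, pitch, yaw] about the fixed x, y, z axes, in that order (R = Rz(yaw) Ry(pitch) Rx(roll)).
In Python, from workcell import state, grab_frame, camera_params, job_done, nose_length gives the robot as it stands.
- The arm moves only by the tool step_arm, never from a script. Its argument "plan" is a list that holds one entry, the list of rows, each a list of 5 numbers: the shift along the tool's x, y, z in cm, then the turn about the tool's z in rad, then the opening, from 0 (shut) to 1 (fully open). In form: [[[x, y, z, turn, gripper], ...]]. A call has 1 to 20 rows; each row is the pose to reach, as a shift and turn from the pose commanded when the call began, along the tool's axes at that moment; what a row does not reach only later rows make up. A row lasts 1/8 s, in which the tool goes at most 62.5 mm and 10.7 degrees, less where a joint would pass 70% of its speed; a pose out of reach is approached as far as the arm can. A call with a gripper value outside its range is refused whole. The fingers move at their own pace and stop on an object; "newtons" is the grip in N (left out, the last holds). Time passes only in rows, so rows that repeat a pose let the fingers close. It gives the time, the measured TCP pose, the force, the opening and the grip force at its end, in the units of the state.
- state(): the state, without advancing time (a new reading comes with each control period).
- grab_frame(name): name is "scene" or "top" or "wrist"; returns the picture (400x640x3 uint8, blue, green, red); there is no depth.
- camera_params(name): a dict with "camera_matrix" (3x3 intrinsics, pixels), "R" (3x3) and "t" (3): a world point X has camera coordinates R X + t; the wrist camera has in their place "mount" (4x4, takes a point from camera to tool coordinates, whose origin is the TCP and whose axes are the flange's). Camera axes: x right, y down, z forward; pixel columns grow to the right and rows downward; lengths in mm; the calibration is good to about 2 mm. A picture is of the moment at which its call begins: read the wrist's pose just before it. camera_params takes no time and is no camera call.
- job_done(): hands the job in; it is judged then, once.
The state is a dict: "time_s": time; "qpos": joint angles; "qvel": joint speeds; "effort": joint torques, N m; "ee_pos": TCP position; "ee_rot": TCP orientation; "force": force on the tool from outside, world axes, zero at the start; "torque": the same for the moment, N m; "gripper_width": finger opening in mm; "gripper_force": force on a finger pad.
Only numpy, scipy, OpenCV 4.12 (cv2) and the standard library are available. Lean on these libraries where they do the work, as an engineer would, in place of code of your own. Each camera call takes 0.05 s, during which the arm holds its last target. There are 200 camera calls.

## Working session

There is one attempt and no reset: what is moved stays moved. The work goes in short steps, Python scripts to look and compute and a tool call to move; the robot and the scene stay as the last step left them, time stands still between calls to the robot, and variables do not carry over. Pictures are saved under pics/ and viewed, at most 10 in all, crops included, and the job is handed in when it is done.

Besides the shell and the picture viewer there is one more tool, called after ">>>" by a JSON object that holds its "op" and its "data". step_arm: Moves the arm, as the interface text tells. Its arguments: {"type":"object","properties":{"plan":{"type":"array","items":{"type":"array","items":{"type":"array","items":{"type":"number"}}}},"newtons":{"type":"number"}},"required":["plan"]}

```bash
mkdir -p pics; python3 - <<'E'
from workcell import *
import cv2
s=state();print({k:s[k] for k in('time_s','ee_pos','ee_rot','force','gripper_width')},nose_length() if callable(nose_length) else nose_length)
for n in('scene','top'):
    cv2.imwrite(f'pics/{n}0.png',grab_frame(n))
    p=camera_params(n);print(n,p)
print(camera_params('wrist'))
E
```

```text
{'time_s': 0.0, 'ee_pos': array([ 172.96845663, -547.88595172,  235.12966669]), 'ee_rot': array([-1.79899819e+02, -2.44833750e-03,  1.75171936e+01]), 'force': array([-0.52989506, -0.24325074, -0.0991931 ]), 'gripper_width': 91.30292974017262} 22.0
scene {'camera_matrix': array([[364.01324291,   0.        , 320.26182698],
       [  0.        , 364.01324291, 196.54383575],
       [  0.        ,   0.        ,   1.        ]]), 'R': array([[-0.7482112 ,  0.66336383,  0.0113323 ],
       [ 0.52445288,  0.60182194, -0.60229522],
       [-0.4063609 , -0.44470077, -0.79819299]]), 't': array([ 484.73313239, -221.96016264, 1089.55153091])}
top {'camera_matrix': array([[416.49116465,   0.        , 319.82208887],
       [  0.        , 416.49116465, 198.30125609],
       [  0.        ,   0.        ,   1.        ]]), 'R': array([[ 0.01671699, -0.99961489,  0.02214989],
       [-0.99147723, -0.0194354 , -0.12882227],
       [ 0.12920315, -0.01980759, -0.9914203 ]]), 't': array([ -94.20032421,  558.17017801, 1177.13775952])}
{'camera_matrix': array([[275.64565951,   0.        , 314.68570911],
       [  0.        , 275.64565951, 194.51246847],
       [  0.        ,   0.        ,   1.        ]]), 'mount': array([[ 8.50838175e-04, -9.54253973e-01, -2.98996038e-01,
         8.46474493e+01],
       [ 9.99999619e-01,  7.53872562e-04,  4.39644500e-04,
         3.08015696e-01],
       [-1.94127602e-04, -2.98996299e-01,  9.54254251e-01,
        -1.48786876e+02],
       [ 0.00000000e+00,  0.00000000e+00,  0.00000000e+00,
         1.00000000e+00]])}
```

View pics/scene0.png

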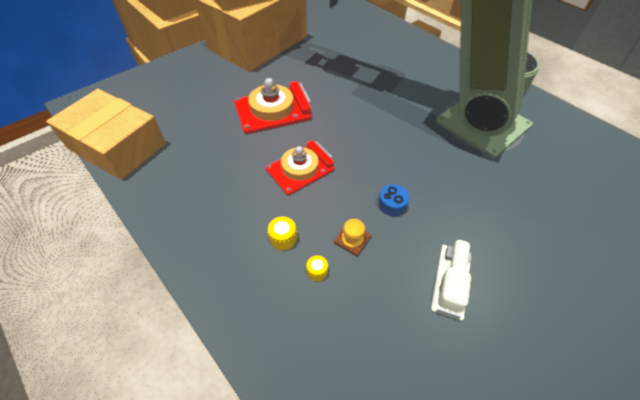

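View pics/top0.png

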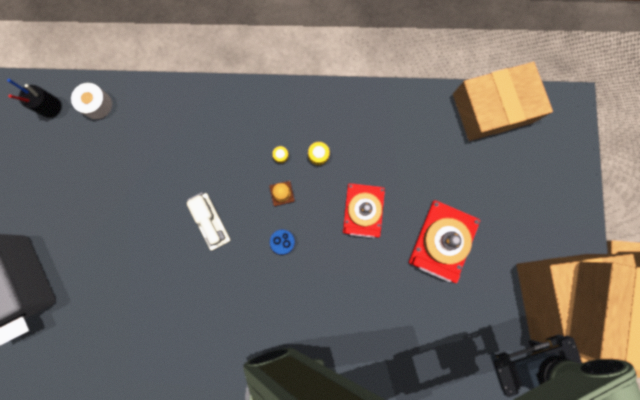

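The scene view shows caps at (283,233) and (317,267) and red dispensers at (300,167) and (272,103). In the top view the same caps are at (319,152) and (280,154), and the dispensers at (365,209) and (448,240). The smaller cap and the smaller dispenser should be the ones meant. I'll measure both sets to check, and make one enlarged crop.

```bash
cat > h.py <<'E'
import numpy as np, cv2
from scipy.spatial.transform import Rotation as Ro
from workcell import *
def cam(n,s=None):
    p=camera_params(n);K=p['camera_matrix']
    if n!='wrist': R,t=p['R'],p['t']; return K,R.T,-R.T@t
    M=p['mount'];T=Ro.from_euler('xyz',s['ee_rot'],degrees=True).as_matrix()
    return K,T@M[:3,:3],T@M[:3,3]+s['ee_pos']
def ray(c,uv): K,A,o=c; d=A@np.linalg.inv(K)@[uv[0],uv[1],1]; return o,d/np.linalg.norm(d)
def plane(c,uv,z): o,d=ray(c,uv); return o+d*(z-o[2])/d[2]
def tri(rs):
    P=[np.eye(3)-np.outer(d,d) for o,d in rs]
    x=np.linalg.solve(sum(P),sum(p@o for p,(o,d) in zip(P,rs)))
    return x,[np.linalg.norm(p@(x-o)) for p,(o,d) in zip(P,rs)]
def proj(c,X): K,A,o=c; v=K@(A.T@(np.asarray(X)-o)); return v[:2]/v[2]
def blobs(m,amin):
    n,l,st,ce=cv2.connectedComponentsWithStats(m.astype(np.uint8))
    return [(ce[i].round(1),st[i]) for i in range(1,n) if st[i][4]>=amin]
def hsv(im): return [c.astype(int) for c in cv2.split(cv2.cvtColor(im,cv2.COLOR_BGR2HSV))]
E
python3 - <<'E'
from h import *
for n in('scene','top'):
    im=cv2.imread(f'pics/{n}0.png');h,s,v=hsv(im)
    print(n,'yellow',blobs((abs(h-28)<5)&(s>170)&(v>120),20))
    print('red',[ (b,cv2.minAreaRect(np.argwhere(l)[:, ::-1].astype(np.float32))[1]) for b in blobs(((h<4)|(h>176))&(s>180)&(v>100),100) for l in [(((h<4)|(h>176))&(s>180)&(v>100))*1*((abs(np.arange(640)[None]-b[0][0])<45)&(abs(np.arange(400)[:,None]-b[0][1])<45))]])
sc,tp=cam('scene'),cam('top')
for nm,a,b in(('small cap',(317,265),(280,154)),('big cap',(283,229),(319,152)),('small stud',(299.5,149),(367,208)),('big stud',(269,83),(453,240))):
    print(nm,tri([ray(sc,a),ray(tp,b)]))
a=cv2.imread('pics/scene0.png')[75:295,220:420]
cv2.imwrite('pics/crop.png',cv2.resize(a,None,fx=2.7,fy=2.7,interpolation=cv2.INTER_CUBIC))
E
```

```text
scene yellow [(array([281.6, 233.7]), array([268, 217,  28,  33, 510], dtype=int32)), (array([353.7, 227.7]), array([345, 220,  18,  16, 216], dtype=int32)), (array([316.7, 268.9]), array([307, 256,  21,  25, 299], dtype=int32))]
red [((array([274.2, 112. ]), array([ 235,   82,   76,   51, 1224], dtype=int32)), (78.99679565429688, 69.86248016357422)), ((array([301. , 170.8]), array([266, 141,  68,  54, 917], dtype=int32)), (74.88613891601562, 61.67665100097656))]
top yellow [(array([318.3, 153.2]), array([308, 143,  21,  20, 164], dtype=int32)), (array([280.5, 155.6]), array([273, 147,  15,  15,  70], dtype=int32))]
red [((array([361.9, 210.8]), array([343, 184,  41,  53, 733], dtype=int32)), (36.71687316894531, 49.552852630615234)), ((array([440.1, 241.1]), array([ 409,  201,   69,   82, 1499], dtype=int32)), (52.3660888671875, 68.33589172363281))]
small cap (array([690.70524527,  36.64687838,  29.61896529]), [np.float64(0.535005825594045), np.float64(0.5350058255940001)])
big cap (array([694.83233699, -77.03452105,  40.73407728]), [np.float64(3.026522193793132), np.float64(3.0265221937931077)])
small stud (array([ 528.93668812, -215.90654923,   74.41303759]), [np.float64(1.4574632932009663), np.float64(1.4574632932009788)])
big stud (array([ 443.3910134 , -450.61262114,  100.44026664]), [np.float64(0.1940826271866106), np.float64(0.19408262718663022)])
```

View pics/crop.png

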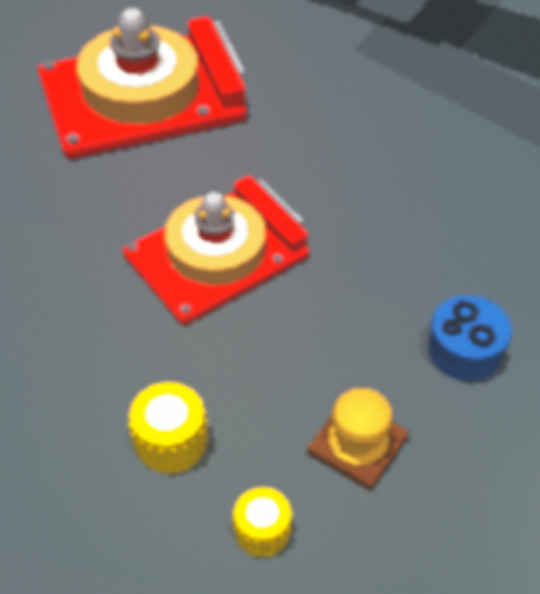

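Mask sizes confirm the choice. The small cap is 15 px across at about 1230 mm, which gives roughly 44 mm, so (317,267) in the scene view is the one meant. The small dispenser is 37 px wide, roughly 108 mm, so (300,167) is the one meant. In the crop they are the small cap at (263,520) and the dispenser at (215,240). Next I'll move above the cap for a closer look.

>>> {"op": "step_arm", "data": {"plan": [[[67,-40,2,-0.48,1],[67,-40,2,-0.48,1],[67,-40,2,-0.48,1],[67,-40,2,-0.48,1],[67,-40,2,-0.48,1],[67,-40,2,-0.48,1],[67,-40,2,-0.48,1],[67,-40,2,-0.48,1],[67,-40,2,-0.48,1],[67,-40,2,-0.48,1],[67,-40,2,-0.48,1],[67,-40,2,-0.48,1],[67,-40,2,-0.48,1],[67,-40,5,-0.48,1],[67,-40,5,-0.48,1],[67,-40,5,-0.48,1]]]}}

```text
time_s: 2.1
ee_pos: [691.7, 34.5, 186.5]
ee_rot: [180.0, -0.0, 45.0]
force: [0.7, 0.7, 0.5]
gripper_width: 91.2
gripper_force: 0.0
```

```bash
cat > cap.py <<'E'
from h import *
import sys
s=state();im=grab_frame('wrist');cv2.imwrite(f'pics/{sys.argv[1]}.png',im)
print(s['time_s'],s['ee_pos'],s['ee_rot'],s['qpos'].round(0),s['force'].round(1),s['gripper_width'])
c=cam('wrist',s);h,sa,v=hsv(im)
print('pred',proj(c,[690,37,36]))
for b in blobs((abs(h-28)<6)&(sa>130)&(v>100),60): print('yel',b)
for b in blobs((sa<60)&(v>190),60): print('white',b,plane(c,b[0],36))
E
python3 cap.py w1
```

```text
2.1 [691.70025638  34.49411008 186.54321644] [ 1.79977911e+02 -1.54579701e-02  4.49974447e+01] [ 2. 31. 77. -0. 73. 47.] [0.7 0.7 0.5] 91.20971748342808
pred [311.87632939 186.23668851]
yel (array([313.8, 182.4]), array([294, 163,  40,  42, 908], dtype=int32))
yel (array([369. , 240.7]), array([ 354,  215,   32,   57, 1117], dtype=int32))
white (array([571.8,  88. ]), array([ 485,    0,  155,  206, 9756], dtype=int32)) [950.13032608 -76.41625154  36.        ]
white (array([ 91.3, 169.8]), array([  44,  105,   64,  137, 2031], dtype=int32)) [530.63031373 222.81309905  36.        ]
white (array([ 39.4, 176.3]), array([  13,  117,   54,  133, 5360], dtype=int32)) [483.21240032 259.72172892  36.        ]
white (array([314.3, 185.8]), array([304, 177,  21,  19, 323], dtype=int32)) [692.29461168  35.43073124  36.        ]
white (array([ 65.1, 200.2]), array([ 62, 193,   7,  15,  98], dtype=int32)) [478.25227843 224.96759752  36.        ]
white (array([635.9, 211.3]), array([631, 206,   9,  15,  75], dtype=int32)) [ 934.65936014 -249.94832105   36.        ]
white (array([377.1, 254.4]), array([372, 243,  11,  24, 181], dtype=int32)) [685.12608594 -80.23106985  36.        ]
```

View pics/w1.png

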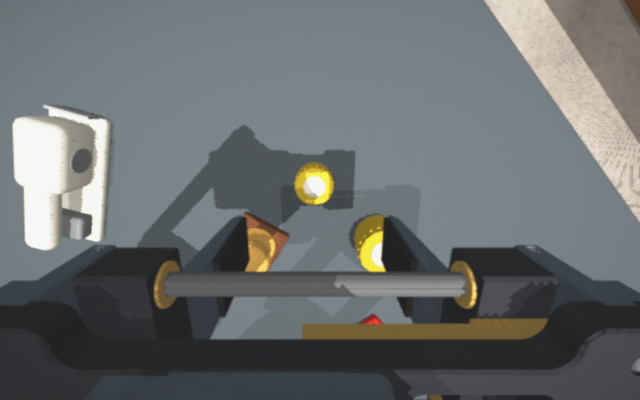

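The cap, with its white dot, sits at (314,186). The doorknob at (265,245) and the big cap at (375,243) lie behind the closing line, clear of the fingers. I'll descend halfway and triangulate.

>>> {"op": "step_arm", "data": {"plan": [[[0.1,0,4,0,1],[0.1,0,8,0,1],[0.1,0,8,0,1],[0.1,0,8,0,1]]]}}

```text
time_s: 2.65
ee_pos: [693.7, 35.3, 108.4]
ee_rot: [179.8, -0.2, 45.0]
force: [-0.3, 0.8, 0.5]
gripper_width: 91.3
gripper_force: 0.0
```

```bash
sed -i 's/60): print(.white/60):\n  if abs(b[0][0]-314)<40: print("white/;s/print("white.,/print("white",/' cap.py; python3 cap.py w2; cat >> h.py <<'E'
E
python3 - <<'E'
print(open('cap.py').read()[-200:])
E
```

```text
2.65 [693.67729876  35.28536085 108.36148988] [ 1.79845351e+02 -1.60366576e-01  4.49986639e+01] [ 2. 34. 82. -0. 63. 47.] [-0.3  0.8  0.5] 91.28989820150045
pred [309.84088334 213.22260462]
yel (array([312.5, 206.2]), array([ 287,  180,   52,   56, 1651], dtype=int32))
yel (array([374. , 261.9]), array([364, 248,  21,  24, 294], dtype=int32))
yel (array([387.2, 311.7]), array([369, 297,  44,  27, 551], dtype=int32))
white (array([315. , 209.7]), array([299, 201,  28,  17, 215], dtype=int32)) [695.40975465  36.14790019  36.        ]
im)
print('pred',proj(c,[690,37,36]))
for b in blobs((abs(h-28)<6)&(sa>130)&(v>100),60): print('yel',b)
for b in blobs((sa<60)&(v>190),60):
  if abs(b[0][0]-314)<40: print("white",b,plane(c,b[0],36))
```

```bash
python3 - <<'E'
from h import *
S=[dict(ee_pos=np.array([691.70,34.49,186.54]),ee_rot=[179.978,-.015,44.997]),dict(ee_pos=np.array([693.68,35.285,108.36]),ee_rot=[179.845,-.16,44.999])]
rs=[]
for n,s in zip(('w1','w2'),S):
    im=cv2.imread(f'pics/{n}.png');h,sa,v=hsv(im);c=cam('wrist',s)
    m=(sa<110)&(v>150)
    b=[b for b in blobs(m,60) if abs(b[0][0]-314)<25 and abs(b[0][1]-195)<35][0]
    uv=[b[1][0]+(b[1][2]-1)/2,b[1][1]+(b[1][3]-1)/2]
    print(b,uv,plane(c,uv,36));rs.append(ray(c,uv))
print(tri(rs))
a=cv2.imread('pics/w2.png')[150:350,200:430];cv2.imwrite('pics/w2c.png',cv2.resize(a,None,fx=3,fy=3))
E
```

```text
(array([314. , 186.3]), array([303, 176,  23,  21, 385], dtype=int32)) [np.float64(314.0), np.float64(186.0)] [691.88925638  35.50077833  36.        ]
(array([312.3, 213.5]), array([298, 201,  29,  26, 605], dtype=int32)) [np.float64(312.0), np.float64(213.5)] [691.1336721   35.50793801  36.        ]
(array([692.74538835,  36.70249255,  41.15811345]), [np.float64(0.25604321948054), np.float64(0.256043219480478)])
```

View pics/w2c.png

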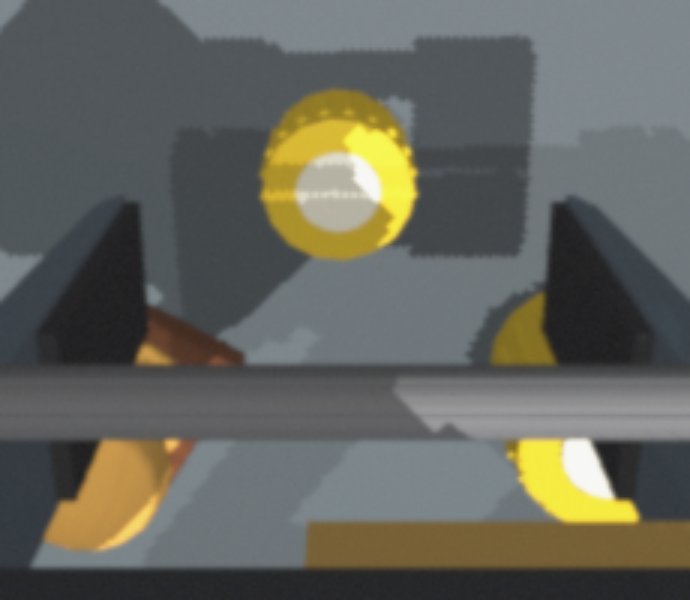

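The dot is in view at w2 (312,213) and the cap is centred between the open fingers. The triangulated top is 41 mm, and about 36 mm is expected; with this short baseline they agree. Both views put the centre at (691.4, 35.5). I'll descend and grip.

>>> {"op": "step_arm", "data": {"plan": [[[-0.1,-0.1,4,0,1],[-0.1,-0.1,7,0,1],[-0.1,-0.1,8,0,1],[-0.1,-0.1,8,0,1],[-0.1,-0.1,8,0,0.35],[-0.1,-0.1,8,0,0.35],[-0.1,-0.1,8,0,0.35],[-0.1,-0.1,8,0,0.35],[-0.1,-0.1,8,0,0.35]]], "newtons": 40}}

```text
time_s: 3.82
ee_pos: [690.9, 35.5, 25.9]
ee_rot: [180.0, 0.0, 45.0]
force: [-0.5, 0.1, 0.6]
gripper_width: 44.0
gripper_force: 9.9
```

Gripped at 44.0 mm, as expected. I'll lift and move to a spot where the wrist camera looks down on the stud.

>>> {"op": "step_arm", "data": {"plan": [[[0,0,-4,0,0.2],[0,0,-10,0,0.2],[0,0,-16.4,0,0.2],[-5.5,1,-16.4,0,0.2],[-11,2,-16.4,0,0.2],[-17,3,-16.4,0,0.2],[-23,4,-16.4,0,0.2],[-29,5.2,-16.4,0,0.2],[-35.2,6.3,-16.4,0,0.2],[-35.2,6.3,-16.4,0,0.2],[-35.2,6.3,-16.4,0,0.2],[-35.2,6.3,-16.4,0,0.2],[-35.2,6.3,-16.4,0,0.2]]]}}

```text
time_s: 5.45
ee_pos: [487.4, -256.9, 189.9]
ee_rot: [-180.0, -0.0, 45.1]
force: [-0.5, -0.6, -0.2]
gripper_width: 43.6
gripper_force: 40.5
```

```bash
python3 - <<'E'
from h import *
s=state();im=grab_frame('wrist');cv2.imwrite('pics/w3.png',im)
print(s['time_s'],s['ee_pos'],s['ee_rot'],s['force'].round(1),s['gripper_width'],s['gripper_force'])
c=cam('wrist',s);print(proj(c,[529,-216,83]))
E
```

```text
5.45 [ 487.40405373 -256.90432155  189.86135487] [-1.79996499e+02 -3.69761089e-03  4.51433462e+01] [-0.5 -0.6 -0.2] 43.59532843734837 40.4615782876499
[315.28519498 138.21791317]
```

View pics/w3.png

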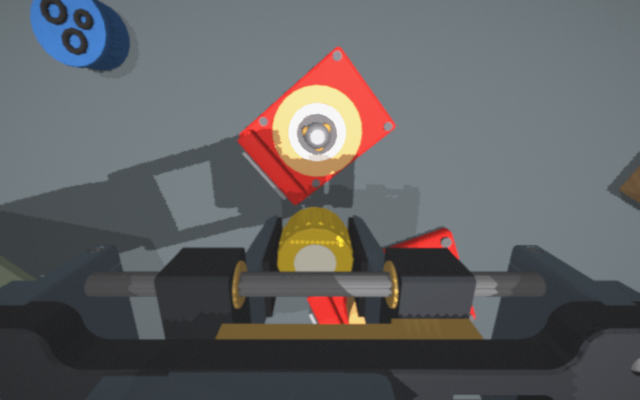

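The view shows the stud top at about (318,135) inside its dark washer ring, with the held cap at (315,245). I'll take a second view from a nearer spot and measure both.

>>> {"op": "step_arm", "data": {"plan": [[[2,0,3,0,0.2],[3,0,4,0,0.2],[3,0,4,0,0.2],[3,0,4,0,0.2],[3,0,4,0,0.2]]]}}

```text
time_s: 6.12
ee_pos: [508.1, -237.3, 150.9]
ee_rot: [179.9, -0.0, 45.0]
force: [-0.9, -0.0, 0.2]
gripper_width: 43.7
gripper_force: 40.5
```

```bash
python3 - <<'E'
from h import *
s=state();im=grab_frame('wrist');cv2.imwrite('pics/w4.png',im)
print(s['time_s'],list(s['ee_pos']),list(s['ee_rot']),s['gripper_width'],s['gripper_force'])
c=cam('wrist',s);p=proj(c,[529,-216,83]);print(p)
u,v=p.round().astype(int)
A=cv2.imread('pics/w3.png')[85:185,265:365];B=im[v-50:v+50,u-50:u+50];print('B origin',u-50,v-50)
cv2.imwrite('pics/studs.png',cv2.resize(np.hstack([A,B]),None,fx=4,fy=4,interpolation=cv2.INTER_NEAREST))
E
```

```text
6.125 [np.float64(508.0546979271792), np.float64(-237.31540202626817), np.float64(150.85705032398906)] [np.float64(179.90729431195925), np.float64(-0.017482235380986217), np.float64(44.999567223444465)] 43.7496776306219 40.461455192416906
[314.06784494 178.94473179]
B origin 264 129
```

View pics/studs.png

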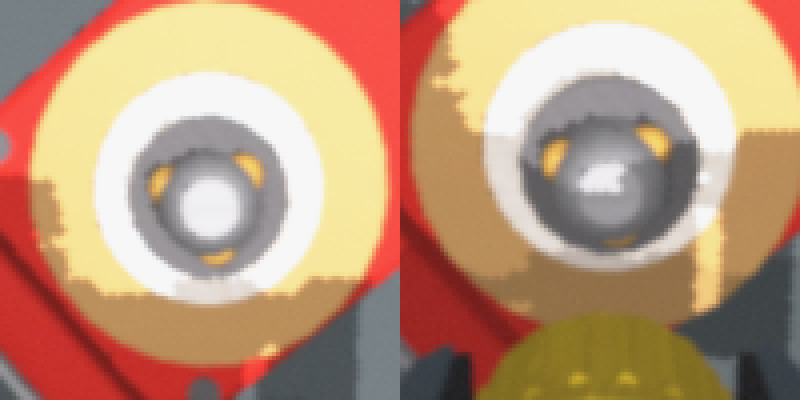

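Crop A shows the stud top at (317.5,137) and the washer centre at (317.1,134.4). Crop B shows the top at about (315.2,177) and the washer at (316.6,169.3), all in full-image pixels.

```bash
python3 - <<'E'
from h import *
S=[dict(ee_pos=np.array([487.404,-256.904,189.861]),ee_rot=[-179.996,-.004,45.143]),dict(ee_pos=np.array([508.055,-237.315,150.857]),ee_rot=[179.907,-.017,45.0])]
C=[cam('wrist',s) for s in S]
for n,z,a,b in(('top',83,(317.5,137),(315.2,177)),('washer',58,(317.1,134.4),(316.6,169.3))):
    print(n,plane(C[0],a,z).round(1),plane(C[1],b,z).round(1),tri([ray(C[0],a),ray(C[1],b)]))
# roll outline (outer edge of tan), z=38, via hue mask ellipse; white ring
for i,(n,p) in enumerate((('w3',(317,134)),('w4',(315,172)))):
    im=cv2.imread(f'pics/{n}.png');h,sa,v=hsv(im)
    yy,xx=np.mgrid[:400,:640];near=(np.hypot(xx-p[0],yy-p[1])<36)
    dark=near&(sa<60)&(v<185)&(np.hypot(xx-p[0],yy-p[1])<27)
    ring=near&(sa<60)   # white+washer+stud -> filled disc outline at ~z 38
    for nm,m,z in(('ring',ring,38),):
        m=cv2.morphologyEx(m.astype(np.uint8),cv2.MORPH_CLOSE,np.ones((9,9)))
        k=max(cv2.findContours(m,0,1)[0],key=cv2.contourArea);e=cv2.fitEllipse(cv2.convexHull(k))
        print(n,nm,np.round(e[0],1),np.round(e[1],1),plane(C[i],e[0],z).round(1))
    # held cap silhouette
    m=(abs(h-28)<6)&(sa>130)&(v>60)&(yy>195)
    print([ (b[0],b[1]) for b in blobs(m,200)])
print('cap axis pred', [proj(C[i],S[i]['ee_pos']+[0,0,10]) for i in(0,1)])
E
```

```text
top [ 531.2 -216.6   83. ] [ 530.8 -215.5   83. ] (array([ 530.63025383, -216.47250966,   79.8446999 ]), [np.float64(0.5622705040112957), np.float64(0.5622705040111312)])
washer [ 531.2 -216.5   58. ] [ 532.4 -215.8   58. ] (array([ 530.68189304, -217.34632455,   47.17275765]), [np.float64(0.19517193499445112), np.float64(0.19517193499437993)])
w3 ring [316.7 131.5] [58.1 58.3] [ 531.8 -215.4   38. ]
[(array([314.6, 238. ]), array([ 277,  207,   77,   65, 3094], dtype=int32))]
w4 ring [315.7 165.6] [60.  63.5] [ 531.4 -215.8   38. ]
[(array([314.8, 238.2]), array([ 277,  208,   77,   64, 3063], dtype=int32))]
cap axis pred [array([314.38563947, 262.9844905 ]), array([314.41523064, 262.98101388])]
```

Both views agree that the stud axis is at (531.2, -216.0) and the top height triangulates to 80 mm against 83 mm. The held cap's front edge at row 207 puts it within 0.5 mm of the tool axis. I'll move above the stud.

>>> {"op": "step_arm", "data": {"plan": [[[2,0.1,1,0,0.2],[3.15,0.1,2.5,0,0.2],[3.15,0.1,3.3,0,0.2],[3.15,0.1,3.3,0,0.2],[3.15,0.1,3.3,0,0.2],[3.15,0.1,3.3,0,0.2]]], "newtons": 50}}

```text
time_s: 6.92
ee_pos: [530.9, -215.6, 117.4]
ee_rot: [179.9, -0.0, 45.0]
force: [-0.8, 0.1, -0.1]
gripper_width: 43.4
gripper_force: 50.5
```

```bash
python3 - <<'E'
from h import *
P=[]
for i in range(6):
    s=state();P.append(s['ee_pos']);im=grab_frame('wrist' if i<4 else 'scene')
    if i==3: cv2.imwrite('pics/w5.png',im)
cv2.imwrite('pics/s5.png',im)
print(s['time_s'],np.mean(P,0),np.std(P,0),s['ee_rot'],s['force'])
d=np.array([531.2,-216.0])-np.mean(P,0)[:2];print('tool dx,dy',(d[0]+d[1])*.7071,(d[0]-d[1])*.7071)
E
```

```text
7.175 [ 530.90401001 -215.46993119  117.3279935 ] [0.0320743  0.06864149 0.06785022] [ 1.79972322e+02 -6.69304403e-03  4.50095273e+01] [ 0.36548378  0.42348585 -0.34287977]
tool dx,dy -0.16551713123948708 0.584106180783904
```

>>> {"op": "step_arm", "data": {"plan": [[[0,0.05,0.5,0,0.2],[0,0.05,0.9,0,0.2],[0,0.05,1.2,0,0.2],[0,0.05,1.4,0,0.2],[0,0.05,1.4,0,0.2]]]}}

```text
time_s: 7.85
ee_pos: [531.1, -215.5, 102.8]
ee_rot: [-180.0, 0.0, 45.0]
force: [0.0, -0.7, 0.0]
gripper_width: 43.5
gripper_force: 50.5
```

```bash
python3 - <<'E'
from h import *
im=grab_frame('scene');s=state();print(s['time_s'],s['ee_pos'],s['force'],s['torque'])
u,v=proj(cam('scene'),[531,-216,80]).astype(int)
cv2.imwrite('pics/s6.png',cv2.resize(im[v-45:v+45,u-60:u+60],None,fx=6,fy=6,interpolation=cv2.INTER_CUBIC))
E
```

```text
7.9 [ 531.21412932 -215.57282116  102.91894975] [ 0.70770888  0.11223521 -0.77107626] [ 0.02327013 -0.0188904   0.07546748]
```

View pics/s6.png

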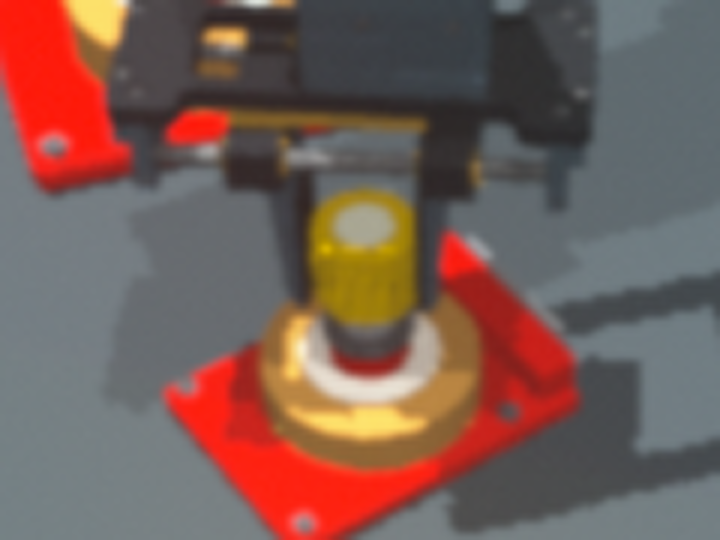

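The cap sits centred over the stud at (365,270) in the crop, upright, with no side force and its mouth at about 77 mm. I'll press on slowly.

>>> {"op": "step_arm", "data": {"plan": [[[0,0,0.2,0,0.2],[0,0,0.35,0,0.2],[0,0,0.45,0,0.2],[0,0,0.55,0,0.2],[0,0,0.65,0,0.2]]], "newtons": 60}}

```text
time_s: 8.52
ee_pos: [531.3, -215.8, 96.9]
ee_rot: [180.0, 0.0, 45.0]
force: [-1.4, 0.4, 5.5]
gripper_width: 43.3
gripper_force: 60.6
```

Contact with the balls at 5.5 N, mouth at about 71 mm, which is where it should be. On through the click.

>>> {"op": "step_arm", "data": {"plan": [[[0,0,0.15,0,0.2],[0,0,0.3,0,0.2],[0,0,0.45,0,0.2],[0,0,0.6,0,0.2],[0,0,0.75,0,0.2],[0,0,0.9,0,0.2],[0,0,1.05,0,0.2],[0,0,1.15,0,0.2],[0,0,1.15,0,0.2]]]}}

```text
time_s: 9.65
ee_pos: [531.2, -215.5, 84.8]
ee_rot: [-180.0, 0.0, 45.0]
force: [0.5, -0.1, 0.1]
gripper_width: 43.4
gripper_force: 60.5
```

It has clicked: the force dropped to zero with the mouth at about 59 mm. Now I'll squeeze the washer.

>>> {"op": "step_arm", "data": {"plan": [[[0,0,0.1,0,0.2],[0,0,0.2,0,0.2],[0,0,0.3,0,0.2],[0,0,0.38,0,0.2],[0,0,0.38,0,0.2],[0,0,0.38,0,0.2]]]}}

```text
time_s: 10.4
ee_pos: [531.3, -215.6, 81.9]
ee_rot: [180.0, -0.0, 45.0]
force: [-1.1, -0.2, 6.6]
gripper_width: 43.1
gripper_force: 60.6
```

>>> {"op": "step_arm", "data": {"plan": [[[0,0,0.1,0,0.2],[0,0,0.2,0,0.2],[0,0,0.25,0,0.2],[0,0,0.25,0,0.2],[0,0,0.25,0,0.2]]]}}

```text
time_s: 11.02
ee_pos: [531.3, -215.5, 80.1]
ee_rot: [180.0, -0.0, 45.0]
force: [-1.8, 1.1, 10.5]
gripper_width: 43.3
gripper_force: 60.6
```

>>> {"op": "step_arm", "data": {"plan": [[[0,0,0.1,0,0.2],[0,0,0.15,0,0.2],[0,0,0.15,0,0.2],[0,0,0.15,0,0.2],[0,0,0.15,0,0.2],[0,0,0.15,0,0.2]]]}}

```text
time_s: 11.78
ee_pos: [531.3, -215.6, 79.8]
ee_rot: [179.9, -0.0, 45.0]
force: [-4.4, 1.8, 16.2]
gripper_width: 43.5
gripper_force: 60.6
```

```bash
python3 - <<'E'
from h import *
F=[];P=[]
for i in range(8):
    im=grab_frame('scene');s=state();F.append(s['force']);P.append(s['ee_pos'])
print(s['time_s'],np.mean(F,0),np.mean(P,0),np.ptp(P,0),s['gripper_force'])
u,v=proj(cam('scene'),[531,-216,80]).astype(int)
cv2.imwrite('pics/s7.png',cv2.resize(im[v-45:v+45,u-60:u+60],None,fx=6,fy=6,interpolation=cv2.INTER_CUBIC))
E
```

```text
12.175 [-4.54170568  2.54519839 17.71314125] [ 531.3407762  -215.55749499   79.78323472] [0.04259911 0.02258859 0.01684755] 60.61906334711239
```

View pics/s7.png

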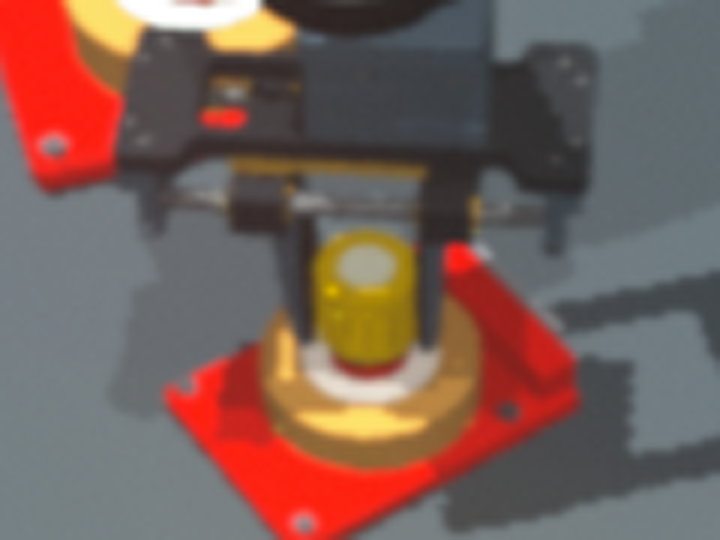

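The cap, at (367,300) in the crop, is upright with its mouth on the red core. The force has risen steeply to 17.7 N, so the washer is at its stop, and everything is at rest. I'll hand it in.

```bash
python3 -c "
from workcell import *
print(job_done())"
```

```text
the job is handed in; nothing more can be done
None
```

The small yellow cap is clicked onto the smaller dispenser's stud, and I handed the job in while still pressing it down with about 18 N, which puts the brake washer at its stop; the judge's result was not shown.

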